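# Knock up a stack of photo-mount boards and weight it down

### The job

The four wooden photo-mount boards on the squaring tray are a ragged pile: tap the pile gently, against the tray's two stops, until all its edges are flush. Then set the pressing weight gently on the middle of the squared pile, flat, and let go, with the pile still flush; leave the other things on the desk where they are.

Things in the scene. Friction and masses are not known exactly. Their poses are not given: they have to be found in the camera images.
- tray: squaring tray fixed to the desk: red-painted wooden base, upper face 8 mm above the desk, from -122 to +140 mm along its x and -122 to +146 mm along its y. Origin on the desk, z up; x points away from the robot, turned by up to 0.3 rad. Two upright red wooden stops (14 mm thick, to 52 mm above the desk) stand on its +x and +y sides; the -x and -y sides are open.
- far_range (a point): point of the tray at x +82, y 0, z 8 mm. The far stop's inner face, flat and square to the tray's x, 175 mm long about it, lies 0 to 30 mm beyond it in +x. The stop is clamped fast at a place that changes each time and is not reported: feel for it or see it.
- left_range (a point): point of the tray at x 0, y +96, z 8 mm. The left stop's inner face, flat and square to the tray's y, 155 mm long about it, lies 0 to 28 mm beyond it in +y; clamped likewise, at a place that changes and is not reported. Driving the whole pile home against a stop takes up to about 8 N, as the boards drag on one another.
- board1: plain lacquered wooden photo-mount board, loose, number 1 of 4 counted from the bottom; all alike, 120 (x) x 150 (y) x 10 mm, 100 to 170 g. Origin at the centre of its underside, z up, edges along its x and y. It lies on the tray. At the start ragged by up to 40 mm and 0.2 rad, clear of the stops, each x within 0.1 rad of the tray's.
- board2: plain lacquered wooden photo-mount board, loose, number 2 of 4 counted from the bottom; all alike, 120 (x) x 150 (y) x 10 mm, 100 to 170 g. Origin at the centre of its underside, z up, edges along its x and y. It lies on board1. At the start ragged by up to 40 mm and 0.2 rad, clear of the stops, each x within 0.1 rad of the tray's.
- board3: plain lacquered wooden photo-mount board, loose, number 3 of 4 counted from the bottom; all alike, 120 (x) x 150 (y) x 10 mm, 100 to 170 g. Origin at the centre of its underside, z up, edges along its x and y. It lies on board2. At the start ragged by up to 40 mm and 0.2 rad, clear of the stops, each x within 0.1 rad of the tray's.
- board4: plain lacquered wooden photo-mount board, loose, number 4 of 4 counted from the bottom; all alike, 120 (x) x 150 (y) x 10 mm, 100 to 170 g. Origin at the centre of its underside, z up, edges along its x and y. It lies on board3. At the start ragged by up to 40 mm and 0.2 rad, clear of the stops, each x within 0.1 rad of the tray's.
- weight: pressing weight, loose on the desk: aluminium plate 80 (x) x 120 (y) x 10 mm with an upright wooden grip bar in the middle on top, 26 mm thick (x), 80 mm long (y), from 10 to 50 mm above its underside; 0.26 to 0.36 kg. Origin at the centre of its underside, z up.
- notebook: spiral notebook with cork cover, 150 x 110 x 16 mm; a bystander, leave it alone. Origin at the centre of its underside.
- tape_roll: roll of paper tape lying flat, 84 mm across, 18 mm high; a bystander, leave it alone. Origin at the centre of its underside.
- phone: white telephone 145 x 70 x 9 mm, lying flat; a bystander, leave it alone. Origin at the centre of its underside.
- eraser: dark eraser 60 x 26 x 14 mm; a bystander, leave it alone. Origin at the centre of its underside.
Things that resemble listed ones, but are neither listed nor needed, are in the scene too. What is shaped like the board3 but turquoise is not meant.

How it is judged (in metres and radians):
On the way:
1. the four boards lie flush on the tray, the weight still off the pile (horizontal distance between each of board2, board3, board4 and board1 below 0.0025 m and angle between the x axis of each of board2, board3, board4 and the x axis of board1, either way round below 0.02 rad and z of board2 in the frame of board1 between 0.007 and 0.013 m and z of board3 in the frame of board1 between 0.017 and 0.023 m and z of board4 in the frame of board1 between 0.027 and 0.033 m and z of board1 in the frame of tray between 0.005 and 0.011 m and angle between board1's own z axis and vertical below 0.03 rad and horizontal distance between weight and board4 above 0.12 m), for 0.2 s.
At the end, for the whole second after the job is handed in: All four boards lie stacked flat on the tray in their first order, each centred within 2.5 mm and turned within 0.02 rad of the lowest one; the weight stands flat on the top board, its centre within 30 mm of the board's centre; all released and at rest (horizontal distance between each of board2, board3, board4 and board1 below 0.0025 m and angle between the x axis of each of board2, board3, board4 and the x axis of board1, either way round below 0.02 rad and z of board2 in the frame of board1 between 0.007 and 0.013 m and z of board3 in the frame of board1 between 0.017 and 0.023 m and z of board4 in the frame of board1 between 0.027 and 0.033 m and z of board1 in the frame of tray between 0.005 and 0.011 m and angle between board1's own z axis and vertical below 0.03 rad and horizontal distance between weight and board4 below 0.03 m and z of weight in the frame of board4 between 0.007 and 0.013 m and angle between weight's own z axis and vertical below 0.04 rad and linear speed of each of weight, board1, board2, board3, board4 below 0.01 m/s); the robot touches nothing.
It fails at once if a board is pressed or struck by the fingers with more than 40 N (contact force between the fingers and board1 above 40 N or contact force between the fingers and board2 above 40 N or contact force between the fingers and board3 above 40 N or contact force between the fingers and board4 above 40 N).
It fails at once if the weight is dropped or driven onto the pile (more than 40 N on the top board) (contact force between weight and board4 above 40 N).
It fails at once if another thing on the desk is shifted by more than 30 mm (distance of any of notebook, tape_roll, phone, eraser from where it was at the start of the episode above 0.03 m).
It also fails if it takes over 67 s, if anything falls off the work surface, if the arm or the gripper's body presses on something with over 40 N, if the wrist force passes 120 N, or if a joint passes its speed limit or range.

### The arm

A 7-joint arm with a two-finger parallel gripper is mounted at the origin on the work surface. World frame = base frame: x ahead of the robot, y to its left, z up, the work surface at z = 0. Lengths are in mm, angles in rad, forces in N, time in s.
With the tool pointing down it reaches from about 400 to 900 mm from the base axis. Payload 5.6 kg.
Tool frame: the origin (TCP) lies midway between the tips of the shut fingers; the grasp point (between the pads) lies 19 mm behind it; x points along the fingers, y is the direction in which the jaws open and shut, and the axes are right-handed (so a half turn about x gives the same grasp; the last joint's range is limited). The gripper opens to 92 mm and grips with 3 to 60 N. Pads are 20 mm wide; open, the fingers measure 128 mm over their backs; the gripper's body (75 mm by 189 mm) begins 69 mm behind the grasp point.
Start: joints at [1.071, 0.468, -0.012, 1.603, 0.006, 1.071, -0.056], TCP at [286.663, -583.381, 214.592] pointing down, gripper open.
Joint ranges: [-2.53, 2.53], [-0.31, 2.02], [-1.57, 1.55], [0.28, 2.44], [-1.29, 4.43], [0.15, 1.84], [-2.92, 2.92]. Speed limits (rad/s): [2.57, 2.57, 3.14, 3.14, 3.14, 3.14, 3.14].

### API

Orientations are given as a rotation vector (axis times angle).
In Python, from cell import robot, grip, kin, viewer gives the robot as it stands. Calls block until the motion is done:
- robot.movep(position, orientation): joint-space move of the TCP to a pose.
- robot.servo_line(position, feed=150, rotation=None): straight line of the TCP; rotation=None keeps the orientation; feed is the mean speed in mm/s.
- robot.goto_joints(angles): joint-space move.
- grip(opening, newtons=None): opening from 0.0 (shut) to 1.0 (fully open); newtons is the grip in N (None keeps the last); returns when the fingers have stopped.
- robot.hold(seconds).
- kin.ik(position, orientation): joint angles nearest the present ones, or None.
- robot.observe(): the state.
- viewer.read_camera(name): name is "scene" or "top" or "wrist"; returns the picture (480x640x3 uint8, red, green, blue); there is no depth.
- viewer.camera_info(name): a dict with "camera_matrix" (3x3 intrinsics, pixels), "k1" (the pictures are not rectified: a ray, as slopes to the right and down, at radius r is drawn at 1 + k1 r^2 times it, then the intrinsics apply), "R" (3x3) and "t" (3): a world point X has camera coordinates R X + t. Camera axes: x right, y down, z forward; pixel columns grow to the right and rows downward; lengths in mm; the calibration is good to about 2 mm. A picture is of the moment at which its call begins: read the wrist's pose just before it. camera_info takes no time and is no camera call; for the wrist camera it gives the pose at the moment of the call.
A pose or a line that the arm cannot do raises robot.IKError and nothing moves.
- robot.job_done(): hands the job in, once; it reports no verdict.
Trained networks look in the newest picture that a camera, given by its name, has taken for a name from the list of things; names that differ only in an ending like _2 or _b are one class to them, and where a whole thing is asked for, a point or a joint stands for the part that bears it (a point fixed in the world has none). Each returns a list of dicts, best first, with "confidence" (0 to 1); they miss things now and then, are a little off and sometimes report something else, mostly with a low value. They report only what shows in the picture. A call takes as long as a camera call. They do not tell look-alikes from the thing itself.
- viewer.silhouettes(name, camera): "mask" (480x640 bool, what is visible of it).
- viewer.pinpoint(name, camera): "at" ([x, y, z] in mm, in the coordinates of the camera as it stood for that picture, good to about 4 mm: a listed point, or the origin of a listed thing).
The state is a dict: "t": time; "joints": joint angles; "joint_velocities": joint speeds; "joint_torque": joint torques, N m; "tcp_pos": TCP position; "tcp_rot": TCP orientation; "contact_force": force on the tool from outside, world axes, zero at the start; "wrist_torque": the same for the moment, N m; "grip_width": opening from 0.0 (shut) to 1.0 (fully open).
Only numpy, scipy, OpenCV 4.12 (cv2) and the standard library are available. Lean on these libraries where they do the work, as an engineer would, in place of code of your own. Each camera call takes 0.05 s, during which the arm holds its last target.

## Working session

There is one attempt and no reset: what is moved stays moved. The work goes in short steps, each a Python script; the robot and the scene stay as the last script left them, time stands still between calls to the robot, and variables do not carry over. Pictures are saved under pics/ and viewed, and the job is handed in when it is done.

```bash
ls -la; mkdir -p pics
python3 - <<'E'
from cell import robot, grip, kin, viewer
import cv2, numpy as np
s=robot.observe()
print({k:(np.round(v,3).tolist() if not isinstance(v,float) else v) for k,v in s.items()})
for n in ["scene","top","wrist"]:
    im=viewer.read_camera(n); cv2.imwrite(f"pics/{n}0.png",im[:,:,::-1])
    c=viewer.camera_info(n); print(n,{k:np.round(v,3).tolist() for k,v in c.items()})
E
```

```text
total 12
drwxr-xr-x  3 agent agent 4096 Dec  6 21:49 .
drwxr-xr-x 23 root  root  4096 Dec  6 21:49 ..
drwxr-xr-x  2 agent agent 4096 Dec  6 21:49 pics
{'t': 0.0, 'joints': [1.071, 0.468, -0.012, 1.604, 0.006, 1.071, -0.056], 'joint_velocities': [0.001, 0.001, -0.001, 0.0, -0.0, 0.0, 0.0], 'joint_torque': [-0.0, -52.057, -0.013, -24.375, -0.057, 0.017, 0.0], 'tcp_pos': [286.386, -582.897, 213.666], 'tcp_rot': [1.968, 0.459, -1.969], 'contact_force': [0.193, 0.104, -0.415], 'wrist_torque': [-0.056, -0.022, 0.034], 'grip_width': 1.0006044839081356}
scene {'camera_matrix': [[557.976, 0.0, 318.665], [0.0, 557.976, 245.048], [0.0, 0.0, 1.0]], 'k1': -0.07, 'R': [[0.207, 0.978, -0.012], [0.723, -0.161, -0.672], [-0.659, 0.13, -0.74]], 't': [-88.411, -324.719, 1657.62]}
top {'camera_matrix': [[612.96, 0.0, 324.316], [0.0, 612.96, 245.133], [0.0, 0.0, 1.0]], 'k1': -0.099, 'R': [[-0.027, -1.0, 0.0], [-0.985, 0.026, -0.171], [0.171, -0.005, -0.985]], 't': [-3.03, 513.19, 1488.45]}
wrist {'camera_matrix': [[417.96, 0.0, 325.899], [0.0, 417.96, 238.249], [0.0, 0.0, 1.0]], 'k1': 0.008, 'R': [[0.441, -0.897, -0.001], [-0.87, -0.428, 0.246], [-0.222, -0.108, -0.969]], 't': [-649.299, -27.216, 390.506]}
```

View pics/scene0.png

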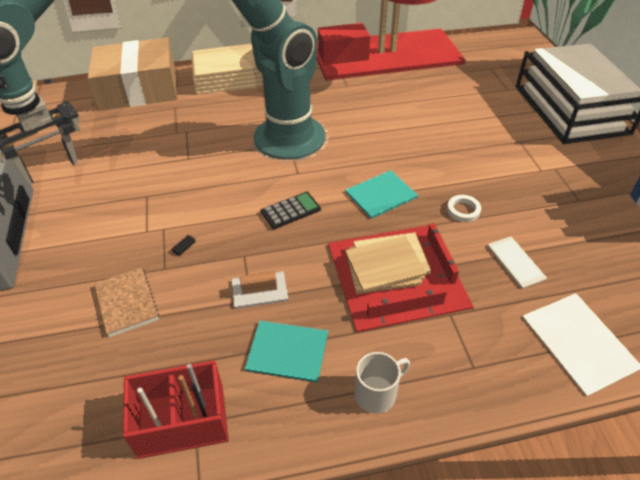

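View pics/top0.png

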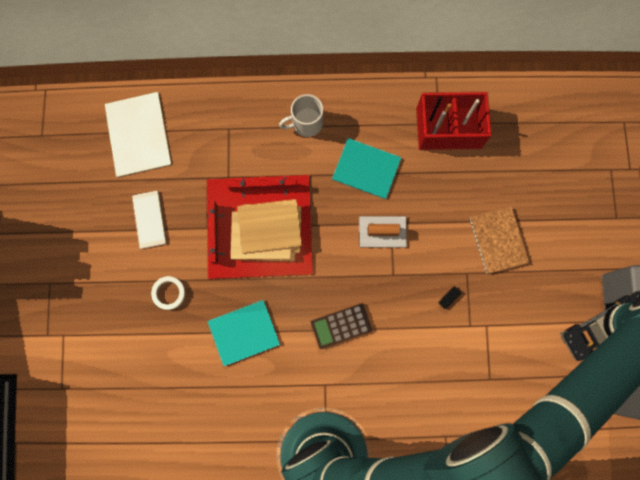

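```bash
cat > h.py <<'E'
from cell import robot, grip, kin, viewer
import cv2, numpy as np
from scipy.spatial.transform import Rotation as Rn
def ray(ci,uv):
    K=np.array(ci["camera_matrix"]);k=ci["k1"]
    d=np.array([(uv[0]-K[0,2])/K[0,0],(uv[1]-K[1,2])/K[1,1]]);s=d.copy()
    for _ in range(20): s=d/(1+k*(s@s))
    R=np.array(ci["R"]);t=np.array(ci["t"])
    return -R.T@t, R.T@np.array([s[0],s[1],1.])
def onz(ci,uv,z):
    o,d=ray(ci,uv); return o+d*(z-o[2])/d[2]
def proj(ci,X):
    K=np.array(ci["camera_matrix"]);c=np.array(ci["R"])@np.asarray(X,float)+np.array(ci["t"])
    s=c[:2]/c[2]; s=s*(1+ci["k1"]*(s@s)); return K[:2,:2]@s+K[:2,2]
def toworld(ci,at): return np.array(ci["R"]).T@(np.array(at)-np.array(ci["t"]))
E
python3 - <<'E'
from h import *
for cam in ["top","scene"]:
    ci=viewer.camera_info(cam); viewer.read_camera(cam)
    for n in ["tray","far_range","left_range","board1","board4","weight","notebook","tape_roll","phone","eraser"]:
        for r in viewer.pinpoint(n,cam):
            w=toworld(ci,r["at"]); print(cam,n,round(r["confidence"],2),w.round(1),proj(ci,w).round(0))
print(robot.observe()["t"])
E
```

```text
top far_range 0.96 [645.9 139.    8.7] [263. 199.]
top far_range 0.36 [ 375.4 -331.6    3.1] [450. 298.]
top left_range 0.59 [564.6 236.6   7.5] [226. 230.]
top board1 0.75 [568.9 125.9  35.4] [267. 225.]
top board1 0.67 [ 717.9 -132.3    2.5] [366. 170.]
top board1 0.64 [302.8 193.6   1.7] [243. 332.]
top board1 0.59 [ 376.2 -329.5    2.5] [449. 298.]
top board1 0.31 [ 519.7 -465.9   -0.7] [497. 241.]
top board4 0.75 [568.9 125.9  35.4] [267. 225.]
top board4 0.67 [ 717.9 -132.3    2.5] [366. 170.]
top board4 0.64 [302.8 193.6   1.7] [243. 332.]
top board4 0.59 [ 376.2 -329.5    2.5] [449. 298.]
top board4 0.31 [ 519.7 -465.9   -0.7] [497. 241.]
top weight 0.56 [ 553.9 -163.    -1. ] [380. 231.]
top notebook 0.8 [ 522.3 -464.5   -0.6] [496. 240.]
top notebook 0.35 [562.9 236.6  11.1] [225. 231.]
top tape_roll 0.62 [405.8 383.5  -3.7] [169. 294.]
top phone 0.82 [600.9 438.5   5.3] [149. 219.]
top eraser 0.6 [ 376.7 -330.8    2.4] [449. 297.]
scene far_range 0.95 [652.7 140.7  10.7] [401. 298.]
scene left_range 0.73 [572.2 238.8   8.1] [431. 264.]
scene board1 0.98 [570.5 126.5  41.2] [386. 262.]
scene board1 0.87 [306.3 195.6  -1.5] [381. 195.]
scene board4 0.98 [570.5 126.5  41.2] [386. 262.]
scene board4 0.87 [306.3 195.6  -1.5] [381. 195.]
scene weight 0.73 [ 557.6 -165.5    2.3] [259. 291.]
scene weight 0.33 [413.3 384.6  -2.3] [463. 212.]
scene notebook 0.93 [ 525.6 -466.9   -0.8] [126. 303.]
scene tape_roll 0.73 [414.4 381.2  -1.7] [462. 212.]
scene phone 0.78 [603.3 443.9  -1.6] [516. 262.]
scene eraser 0.79 [ 379.3 -325.6   -3.8] [185. 247.]
1.25
```

The top view shows the real pile on the red tray at (265,228). The turquoise boards at (368,168) and (243,332) are look-alikes. The weight is at (383,231), the only grey plate with a grip bar. Next I'll look with the wrist camera from two places.

```bash
cat >> h.py <<'E'
def down(a):
    """tool pointing down, jaw (tool y) direction at world angle a"""
    x=np.array([0,0,-1.]);y=np.array([np.cos(a),np.sin(a),0]);z=np.cross(x,y)
    return Rn.from_matrix(np.c_[x,y,z]).as_rotvec()
def jaw():
    y=Rn.from_rotvec(robot.observe()["tcp_rot"]).as_matrix()[:,1]; return np.arctan2(y[1],y[0])
E
python3 - <<'E'
from h import *
s=robot.observe();M=Rn.from_rotvec(s["tcp_rot"]).as_matrix();print(M.round(3),jaw())
ci=viewer.camera_info("wrist");c=-np.array(ci["R"]).T@ci["t"]
print("cam in tool",M.T@(c-s["tcp_pos"])); print("cam axes in tool",(np.array(ci["R"])@M).round(3))
for a in [-np.pi/2,np.pi/2,0,np.pi]:
  for p in [(480,140,330),(560,140,15),(560,20,15)]:
    q=kin.ik(p,down(a)); print(a,p,None if q is None else np.round(q,2))
E
```

```text
[[-0.     0.441 -0.897]
 [-0.    -0.897 -0.441]
 [-1.     0.     0.   ]] -1.114031536615983
cam in tool [-1.70515181e+02 -2.00238028e-02 -6.99277057e+01]
cam axes in tool [[-0.     1.    -0.   ]
 [-0.246  0.     0.969]
 [ 0.969  0.     0.246]]
-1.5707963267948966 (480, 140, 330) [ 0.35  0.19 -0.78  1.78  0.14  1.23 -2.05]
-1.5707963267948966 (560, 140, 15) [-0.06  0.65 -0.31  1.89  0.31  0.65 -2.13]
-1.5707963267948966 (560, 20, 15) [ 0.03  0.61 -0.16  1.94  0.16  0.61 -1.81]
1.5707963267948966 (480, 140, 330) [ 0.55  0.26 -1.05  1.77  0.23  1.25  1.01]
1.5707963267948966 (560, 140, 15) [ 0.28  0.8  -0.79  1.86  0.77  0.82  0.65]
1.5707963267948966 (560, 20, 15) [ 0.4   0.71 -0.64  1.91  0.63  0.73  0.95]
0 (480, 140, 330) [ 0.41  0.21 -0.87  1.77  0.17  1.24 -0.5 ]
0 (560, 140, 15) [ 0.07  0.69 -0.49  1.88  0.48  0.7  -0.7 ]
0 (560, 20, 15) [ 0.29  0.67 -0.49  1.92  0.49  0.68 -0.51]
3.141592653589793 (480, 140, 330) [ 0.7   0.37 -1.29  1.76  0.37  1.29  2.46]
3.141592653589793 (560, 140, 15) [ 0.55  1.2  -1.34  1.85  1.27  1.26  1.93]
3.141592653589793 (560, 20, 15) [-0.96  1.16  1.33  2.   -1.28  1.2  -2.21]
```

Run:
```python
import cv2
im=cv2.imread("pics/top0.png"); cv2.imwrite("pics/topcrop.png",cv2.resize(im[160:290,190:420],None,fx=3.4,fy=3.4,interpolation=cv2.INTER_CUBIC))
```

```text
(no output)
```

View pics/topcrop.png

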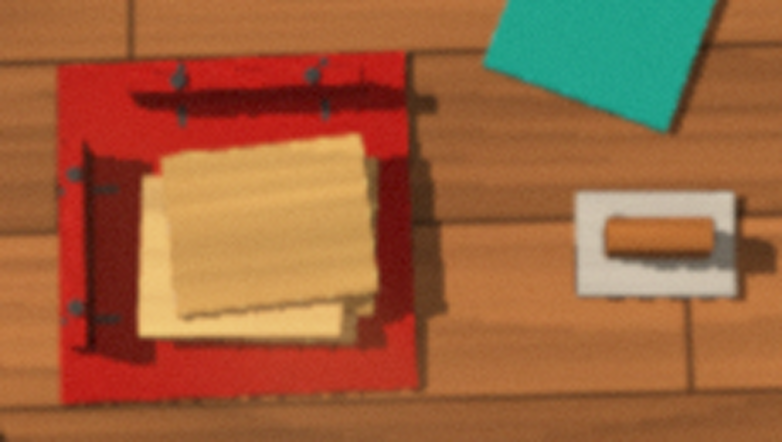

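Run:
```python
from h import *
import pickle
D={}
for i,p in enumerate([(590,-60,250),(600,100,250),(600,200,250)]):
    robot.movep(p,down(-np.pi/2)); robot.hold(0.15)
    ci=viewer.camera_info("wrist"); im=viewer.read_camera("wrist"); D[i]=(ci,im)
    cv2.imwrite(f"pics/w{i}.png",im[:,:,::-1])
    for n in ["far_range","left_range","tray","board4","weight"]:
        for r in viewer.pinpoint(n,"wrist")[:2]: print(i,n,round(r["confidence"],2),toworld(ci,r["at"]).round(1))
    s=robot.observe();print(s["t"],s["tcp_pos"].round(1) if hasattr(s["tcp_pos"],'round') else s["tcp_pos"])
pickle.dump(D,open("d.pkl","wb"))
```

```text
0 far_range 0.95 [652.4 141.7  10.8]
0 far_range 0.53 [567.8 233.1   9.5]
0 left_range 0.94 [571.2 236.7  10. ]
0 board4 0.79 [ 728.7 -125.8    0.9]
0 board4 0.66 [568.1 124.2  35.7]
0 weight 0.67 [ 552.1 -165.1    1.7]
3.8667 [590.  -60.1 250. ]
1 far_range 0.76 [651.4 141.7   8.7]
1 far_range 0.74 [ 555.5 -167.8    2. ]
1 left_range 0.9 [568.6 236.6  11.3]
1 board4 0.84 [569.4 118.3  36.7]
1 board4 0.84 [ 728.4 -126.9   -2.7]
1 weight 0.96 [ 555.2 -164.9    0.7]
5.0 [600.1  99.3 250. ]
2 far_range 0.76 [651.6 143.2   9.3]
2 left_range 0.88 [566.8 235.7  10.7]
2 board4 0.74 [304.6 190.3   1.4]
2 board4 0.57 [571.8 121.2  39. ]
5.9333 [600.2 199.3 250.1]
```

View pics/w1.png

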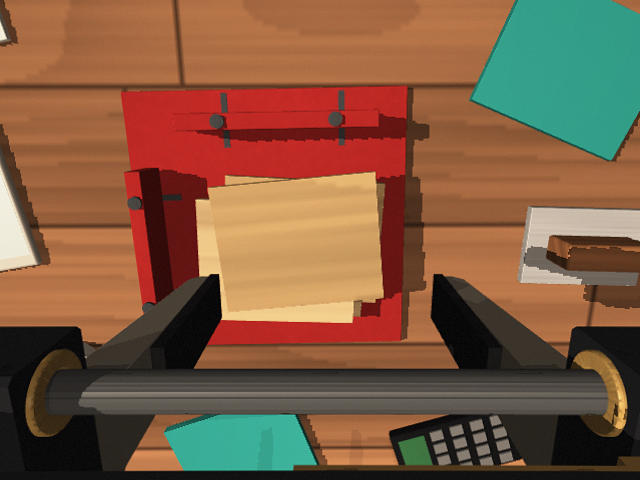

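View pics/w0.png

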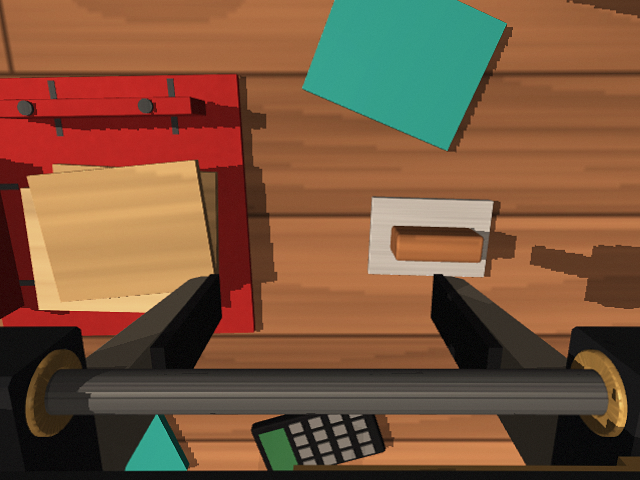

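View pics/w2.png

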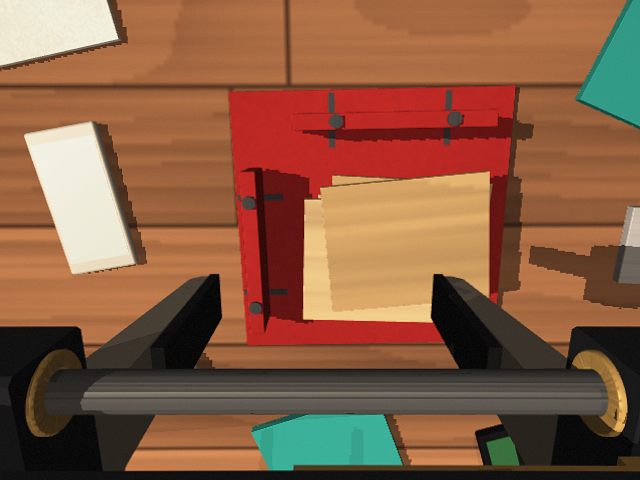

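Run:
```python
from h import *
import pickle
D=pickle.load(open("d.pkl","rb"))
for i,pts in {1:[(122,91),(409,86),(401,342)],2:[(229,90),(518,86),(248,344)],0:[(238,74),(255,331)]}.items():
    for p in pts: print(i,p,onz(D[i][0],p,8).round(1))
for i,l in {1:[(173,130),(379,127)],2:[(293,131),(498,127)]}.items():
    for p in l: print("far top edge",i,onz(D[i][0],p,52).round(1))
for i in (1,2):
    im=D[i][1][60:350,100:540]; cv2.imwrite(f"pics/c{i}.png",cv2.resize(im[:,:,::-1],None,fx=1.8,fy=1.8,interpolation=cv2.INTER_CUBIC))
# weight corners
for i,pts in {0:[(372,197),(494,201),(490,277),(368,274)]}.items():
    for p in pts: print("w",onz(D[i][0],p,10).round(1))
for i,pts in {0:[(391,226),(482,233)]}.items():
    for p in pts: print("bar",onz(D[i][0],p,50).round(1))
```

```text
1 (122, 91) [707.5 287.6   8. ]
1 (409, 86) [711.3  20.3   8. ]
1 (401, 342) [448.8  16.9   8. ]
2 (229, 90) [708.4 288.6   8. ]
2 (518, 86) [711.1  19.6   8. ]
2 (248, 344) [447.1 283.5   8. ]
0 (238, 74) [711.7  20.5   8. ]
0 (255, 331) [451.8  16.1   8. ]
far top edge 1 [672.1 228.   52. ]
far top edge 1 [674.1  52.6  52. ]
far top edge 2 [671.2 226.4  52. ]
far top edge 2 [674.  52.  52.]
w [ 597.4 -106.2   10. ]
w [ 593.2 -226.9   10. ]
w [ 513.8 -230.6   10. ]
w [ 517.2 -104.1   10. ]
bar [ 577.  -119.6   50. ]
bar [ 570.3 -202.7   50. ]
```

View pics/c2.png

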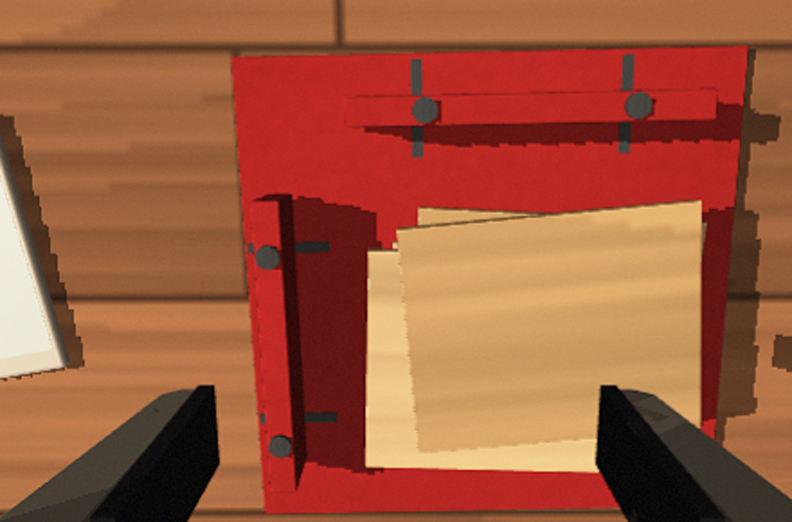

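```bash
cat >> h.py <<'E'
YAW=0.0135; T0=np.array([569.7,140.6])
RT=np.array([[np.cos(YAW),-np.sin(YAW)],[np.sin(YAW),np.cos(YAW)]])
def t2w(x,y,z): return [*(T0+RT@np.array([x,y])),z]
def w2t(p): return RT.T@(np.array(p[:2])-T0)
E
python3 - <<'E'
from h import *
import pickle
D=pickle.load(open("d.pkl","rb"))
print("left inner top", [w2t(onz(D[2][0],p,52)).round(1) for p in [(254,171),(264,332)]])
print("far inner top", [w2t(onz(D[i][0],p,52)).round(1) for i,p in [(1,(173,130)),(1,(379,127)),(2,(498,127))]])
print("board1 corners z18", [w2t(onz(D[1][0],p,18)).round(1) for p in [(197,199),(195,319),(352,322)]])
print("board4 corners z48", [w2t(onz(D[1][0],p,48)).round(1) for p in [(209,189),(376,172),(383,297),(226,313)]])
print("other, z28/38", [w2t(onz(D[1][0],p,z)).round(1) for p in [(384,182),(378,300)] for z in (28,38)])
E
```

```text
left inner top [array([ 69.3, 119.7]), array([-84.5, 119. ])]
far inner top [array([103.6,  86. ]), array([103.2, -89.4]), array([103.1, -90. ])]
board1 corners z18 [array([39. , 81.8]), array([-87. ,  95.5]), array([-93.3, -68.3])]
board4 corners z48 [array([52.3, 60.9]), array([ 64.9, -87.9]), array([-53.5, -96.1]), array([-67.4,  54.7])]
other, z28/38 [array([ 53.6, -97.8]), array([ 54.8, -96.5]), array([-64.8, -93.9]), array([-60.6, -92.6])]
```

```bash
cat >> h.py <<'E'
def F(): return np.array(robot.observe()["contact_force"])
def push(axis, start, other, coarse_end, z=11., fmax=13., limit=6., feed=50, fine=0.7):
    """TCP push along tray axis from start; fine-steps beyond coarse_end till force rise > fmax"""
    mk=(lambda v:t2w(v,other,z)) if axis==0 else (lambda v:t2w(other,v,z))
    d=np.array([*RT[:,axis],0]); f0=F(); v=start; log=[]
    while v<coarse_end:
        v=min(v+12,coarse_end); robot.servo_line(mk(v),feed=feed)
        f=-(F()-f0)@d; log.append((round(v,1),round(f,1)))
        if f>fmax+5: break
    while v<coarse_end+limit and f<fmax:
        v+=fine; robot.servo_line(mk(v),feed=20); f=-(F()-f0)@d; log.append((round(v,1),round(f,1)))
    s=robot.observe(); print("push",axis,log,"t",round(s["t"],2),"tcp tray",w2t(s["tcp_pos"]).round(2))
    return v,mk
E
python3 - <<'E'
from h import *
a=-np.pi/2+YAW
grip(0.6)
robot.movep(t2w(-118,-5,120),down(a))
robot.servo_line(t2w(-118,-5,11),feed=150); robot.hold(0.1)
print(robot.observe()["t"],F(),robot.observe()["tcp_pos"])
v,mk=push(0,-118,-5,-33)
robot.hold(0.2)
robot.servo_line(mk(v-40),feed=100)
ci=viewer.camera_info("wrist"); im=viewer.read_camera("wrist"); cv2.imwrite("pics/p1.png",im[:,:,::-1])
print(robot.observe()["t"])
E
```

```text
8.4417 [-0.61770599 -0.18764469  0.64560457] [452.73114783 134.3755949   11.96297848]
push 0 [(-106, np.float64(-0.4)), (-94, np.float64(-0.0)), (-82, np.float64(-0.1)), (-70, np.float64(-0.4)), (-58, np.float64(-0.9)), (-46, np.float64(0.0)), (-34, np.float64(0.8)), (-33, np.float64(3.8)), (-32.3, np.float64(3.8)), (-31.6, np.float64(2.7)), (-30.9, np.float64(3.1)), (-30.2, np.float64(1.3)), (-29.5, np.float64(3.1)), (-28.8, np.float64(1.8)), (-28.1, np.float64(2.9)), (-27.4, np.float64(4.0)), (-26.7, np.float64(5.0))] t 13.68 tcp tray [-27.54  -5.01]
14.4833
```

View pics/p1.png

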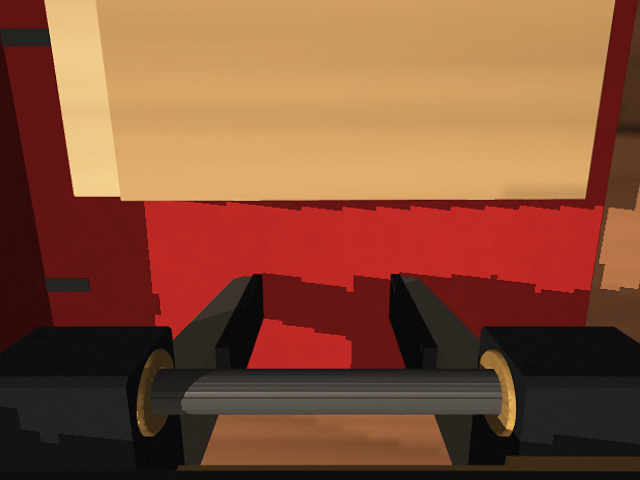

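The near edges are now flush along x: the light and tan boards share a front edge at row ~198 and are still offset sideways. Next is the y push.

Run:
```python
from h import *
a=YAW
p=robot.observe()["tcp_pos"]
robot.servo_line([p[0]-20,p[1],110],feed=200)
grip(0.5)
robot.movep(t2w(38,-120,110),down(a))
robot.servo_line(t2w(38,-120,11),feed=150); robot.hold(0.1)
v,mk=push(1,-120,38,-45,feed=60,limit=8)
robot.hold(0.2)
robot.servo_line(mk(v-25),feed=100)
s=robot.observe();print(s["t"],F())
ci=viewer.camera_info("wrist"); im=viewer.read_camera("wrist"); cv2.imwrite("pics/p2.png",im[:,:,::-1])
im=viewer.read_camera("top"); cv2.imwrite("pics/p2t.png",cv2.resize(im[160:290,190:340,::-1],None,fx=4,fy=4,interpolation=cv2.INTER_CUBIC))
```

```text
push 1 [(-108, np.float64(0.1)), (-96, np.float64(1.0)), (-84, np.float64(-0.1)), (-72, np.float64(-0.6)), (-60, np.float64(0.3)), (-48, np.float64(-0.8)), (-45, np.float64(0.7)), (-44.3, np.float64(3.2)), (-43.6, np.float64(3.5)), (-42.9, np.float64(2.4)), (-42.2, np.float64(3.1)), (-41.5, np.float64(2.7)), (-40.8, np.float64(5.1)), (-40.1, np.float64(5.6)), (-39.4, np.float64(7.0)), (-38.7, np.float64(9.1)), (-38.0, np.float64(10.0)), (-37.3, np.float64(11.8)), (-36.6, np.float64(12.7))] t 23.18 tcp tray [ 38.18 -41.46]
23.7833 [ 0.28528041  0.00277266 -0.67391095]
```

View pics/p2.png

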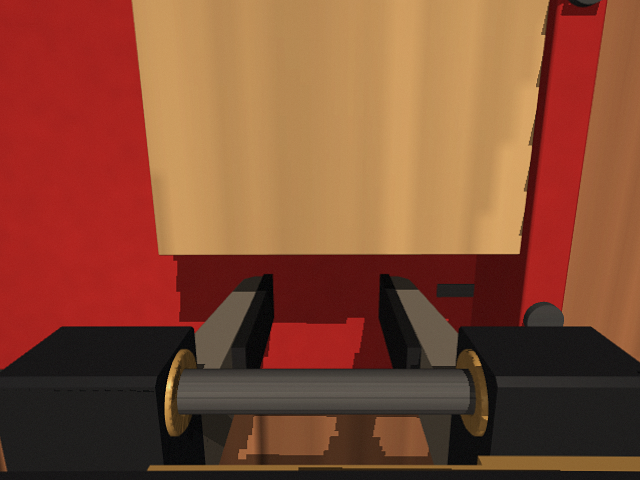

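View pics/p2t.png

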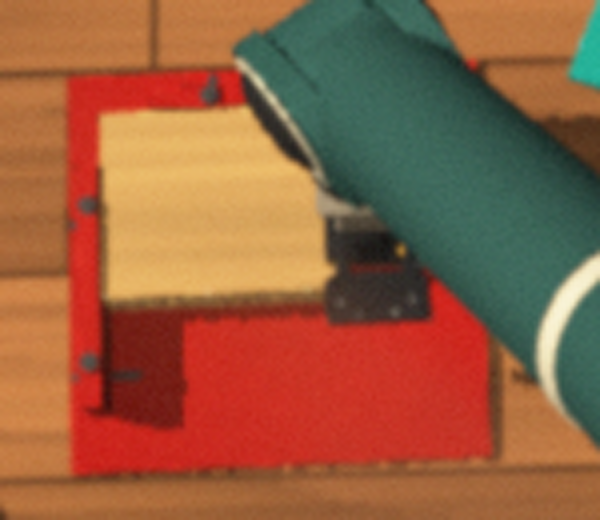

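```bash
cat >> h.py <<'E'
def tap(axis, pre, end, other, z=11., feed=40):
    mk=(lambda v:t2w(v,other,z)) if axis==0 else (lambda v:t2w(other,v,z))
    d=np.array([*RT[:,axis],0]); f0=F()
    v=pre
    robot.servo_line(mk(end-6),feed=feed); f=-(F()-f0)@d; q=w2t(robot.observe()["tcp_pos"])[axis]; print("  mid",f.round(1),q.round(2))
    for e in (end-3,end):
        robot.servo_line(mk(e),feed=feed); f=-(F()-f0)@d
        if f>16: break
    robot.hold(0.25); s=robot.observe(); f=-(F()-f0)@d
    print("tap",axis,"target",e,"at",w2t(s["tcp_pos"]).round(2),"F",f.round(1),"t",round(s["t"],2))
    robot.servo_line(mk(pre),feed=100)
E
python3 - <<'E'
from h import *
p=robot.observe()["tcp_pos"]
robot.servo_line([p[0],p[1]-10,75],feed=250)
robot.movep(t2w(-60,42,75),down(-np.pi/2+YAW))
robot.servo_line(t2w(-60,42,11),feed=200)
tap(0,-50,-22,42)
s=robot.observe();print(s["t"],F())
ci=viewer.camera_info("wrist"); im=viewer.read_camera("wrist"); cv2.imwrite("pics/p3.png",im[:,:,::-1])
E
```

```text
mid -0.4 -28.13
tap 0 target -22 at [-27.78  41.88] F 12.3 t 27.87
28.3 [ 0.42556202 -0.02737591 -0.18652883]
```

View pics/p3.png

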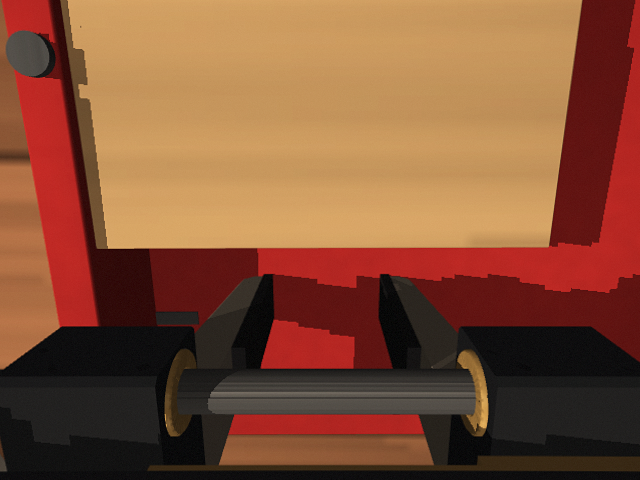

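Run:
```python
from h import *
p=robot.observe()["tcp_pos"]
robot.servo_line([p[0]-8,p[1],75],feed=250)
robot.movep(t2w(40,-75,75),down(YAW))
robot.servo_line(t2w(40,-75,11),feed=200)
tap(1,-62,-35,40)
im=viewer.read_camera("wrist"); cv2.imwrite("pics/p4.png",im[:,:,::-1])
p=robot.observe()["tcp_pos"]
robot.servo_line([p[0],p[1]-10,75],feed=250)
robot.movep(t2w(-60,42,75),down(-np.pi/2+YAW))
robot.servo_line(t2w(-60,42,11),feed=200)
tap(0,-50,-21.5,42)
im=viewer.read_camera("wrist"); cv2.imwrite("pics/p5.png",im[:,:,::-1])
im=viewer.read_camera("scene"); cv2.imwrite("pics/p5s.png",cv2.resize(im[210:340,320:480,::-1],None,fx=4.5,fy=4.5,interpolation=cv2.INTER_CUBIC))
print(robot.observe()["t"])
```

```text
mid 0.8 -41.48
tap 1 target -35 at [ 39.95 -41.53] F 13.0 t 32.39
  mid 1.0 -27.7
tap 0 target -21.5 at [-27.79  41.86] F 14.0 t 36.87
37.4
```

View pics/p4.png

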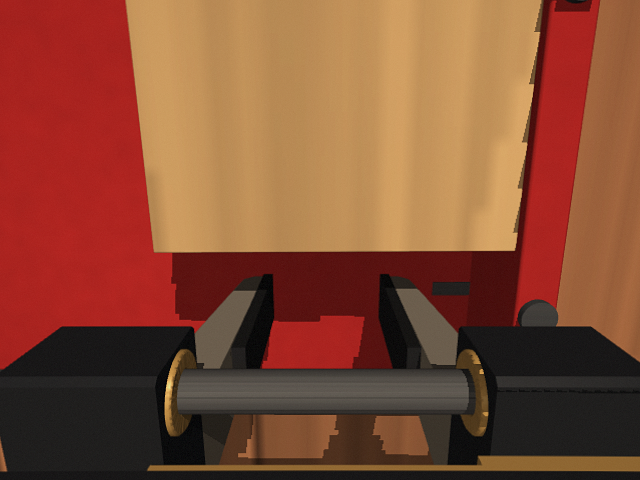

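View pics/p5.png

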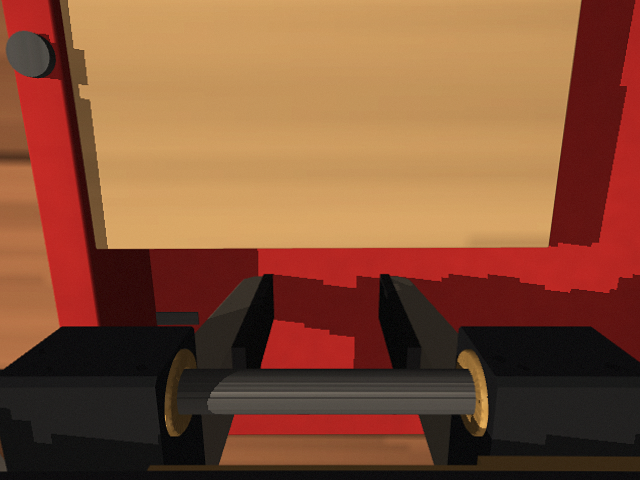

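View pics/p5s.png

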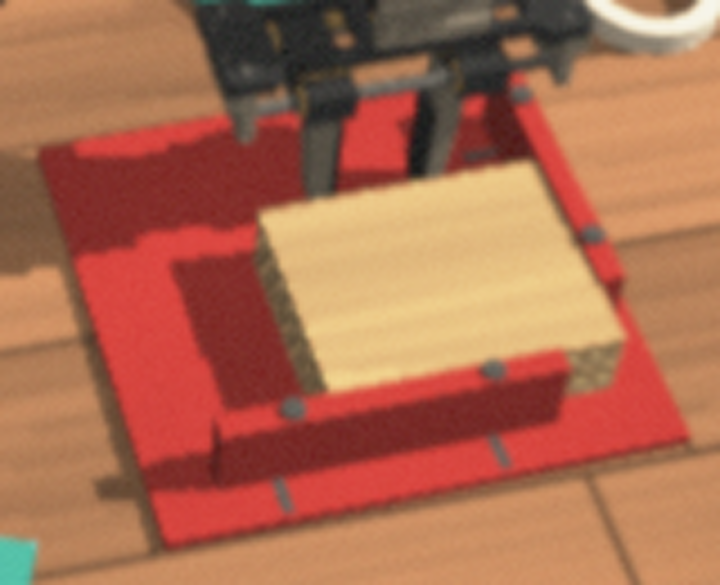

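The pile is flush: the scene crop shows aligned side faces at (280,310) and (595,365), and the stall points repeat to 0.1 mm. Next I'll measure the weight from two wrist positions.

Run:
```python
from h import *
import pickle
p=robot.observe()["tcp_pos"]
robot.servo_line([p[0]-10,p[1],100],feed=250)
D={}
for i,q in enumerate([(530,-215,190),(600,-215,190)]):
    robot.movep(q,down(-0.03)); robot.hold(0.1)
    ci=viewer.camera_info("wrist"); im=viewer.read_camera("wrist"); D[i]=(ci,im)
    cv2.imwrite(f"pics/g{i}.png",im[:,:,::-1])
    for r in viewer.pinpoint("weight","wrist")[:2]: print(i,round(r["confidence"],2),toworld(ci,r["at"]).round(1))
pickle.dump(D,open("g.pkl","wb"))
print(robot.observe()["t"])
```

```text
0 0.62 [ 554.5 -167.6    7.3]
1 0.71 [ 552.5 -165.8    3.7]
40.5917
```

View pics/g0.png

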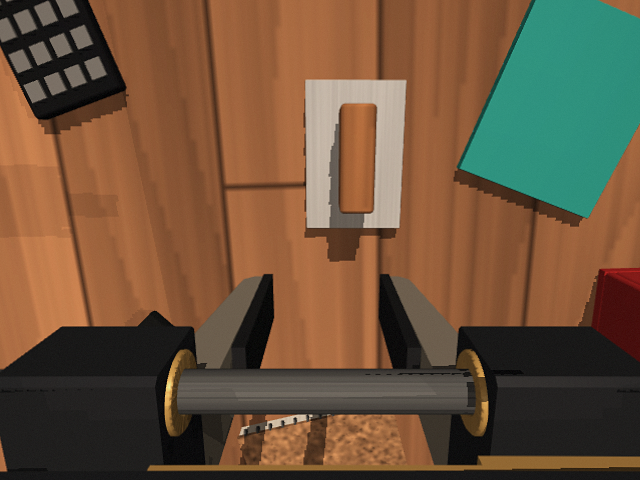

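View pics/g1.png

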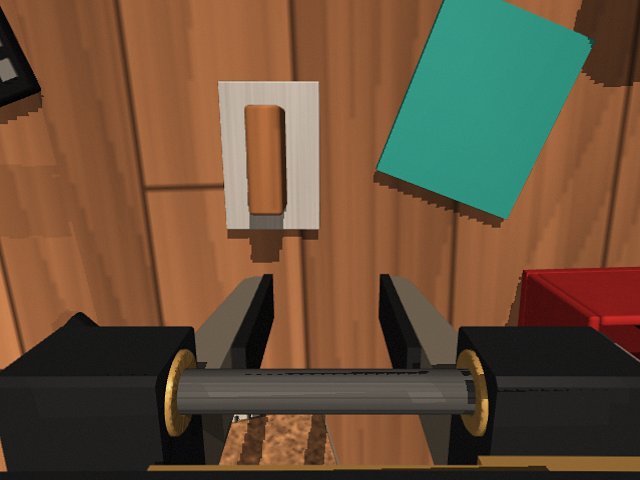

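Run:
```python
from h import *
import pickle
D=pickle.load(open("g.pkl","rb"))
def tri(a,b):
    o1,d1=ray(D[0][0],a);o2,d2=ray(D[1][0],b)
    s=np.linalg.lstsq(np.c_[d1,-d2],o2-o1,rcond=None)[0]; return ((o1+d1*s[0])+(o2+d2*s[1]))/2
for n,a,b in [("plTL",(306,80),(219,82)),("plTR",(406,80),(319,82)),("plBR",(400,228),(318,229)),("plBL",(307,228),(227,230)),
  ("barTL",(341,104),(246,105)),("barTR",(377,104),(281,105)),("barBL",(340,211),(248,214)),("barBR",(374,213),(284,213))]:
    print(n,tri(a,b).round(1))
P=[onz(D[i][0],p,10) for i in (0,1) for p in ([(306,80),(406,80),(400,228),(307,228)],[(219,82),(319,82),(318,229),(227,230)])[i]]
P=np.array(P).round(1);print(P[:,:2].tolist(),P.mean(0))
```

```text
plTL [ 518.4 -104.6    8.6]
plTR [ 597.5 -106.8    8.4]
plBR [ 592.9 -224.3   18.3]
plBL [ 514.5 -224.3   10.2]
barTL [ 544.5 -125.1   42.2]
barTR [ 570.2 -126.    45.6]
barBL [ 541.9 -202.6   52.6]
barBR [ 568.  -205.1   45.7]
[[518.5, -104.6], [597.2, -106.8], [594.4, -226.4], [514.5, -224.1], [518.7, -104.9], [597.5, -107.2], [592.7, -226.1], [514.4, -224.6]] [ 555.9875 -165.5875   10.    ]
```

Run:
```python
from h import *
robot.movep((556,-165.5,90),down(-0.03))
robot.servo_line((556,-165.5,18),feed=120); robot.hold(0.1)
grip(0.0,25); s=robot.observe(); print("width",s["grip_width"]*92,s["tcp_pos"],s["t"])
robot.servo_line((556,-165.5,50),feed=80); robot.hold(0.1)
s=robot.observe();print("F",F().round(2),s["grip_width"]*92,s["t"])
im=viewer.read_camera("wrist"); cv2.imwrite("pics/k.png",im[:,:,::-1])
```

```text
width 25.64721828482802 [ 555.71929262 -165.68127544   18.33887227] 42.425
F [-0.62  0.5  -3.64] 26.051079340875678 43.075
```

View pics/k.png

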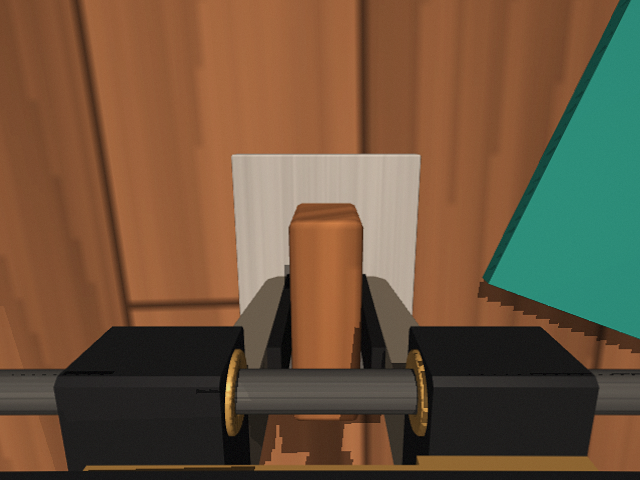

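The weight is held square: the bar is at (326,290) between the pads, the plate is level, and the load is 3.6 N. Now I'll place it.

Run:
```python
from h import *
robot.servo_line((556,-165.5,130),feed=200)
r=down(YAW); X,Y=t2w(42.8,44,0)[:2]
robot.movep((X,Y,130),r); 
robot.servo_line((X,Y,74),feed=80); robot.hold(0.25)
f0=F(); z=74; print(robot.observe()["t"],f0.round(2))
while z>60:
    z-=0.8; robot.servo_line((X,Y,z),feed=20); f=(F()-f0)[2]
    print(round(z,1),f.round(2),round(robot.observe()["tcp_pos"][2],2))
    if f>2.0: break
robot.hold(0.15); s=robot.observe(); print("down",(F()-f0).round(2),s["tcp_pos"],s["t"])
im=viewer.read_camera("wrist"); cv2.imwrite("pics/m.png",im[:,:,::-1])
```

```text
46.1083 [-0.57  0.1  -3.33]
73.2 0.29 73.24
72.4 -0.81 72.3
71.6 0.17 71.46
70.8 -0.57 70.71
70.0 0.36 69.92
69.2 0.83 69.12
68.4 -0.01 68.33
67.6 -0.13 67.53
66.8 -0.74 66.72
66.0 3.66 66.4
down [ 0.88 -0.02  3.75] [612.10771323 185.28271808  66.41312098] 48.7583
```

View pics/m.png

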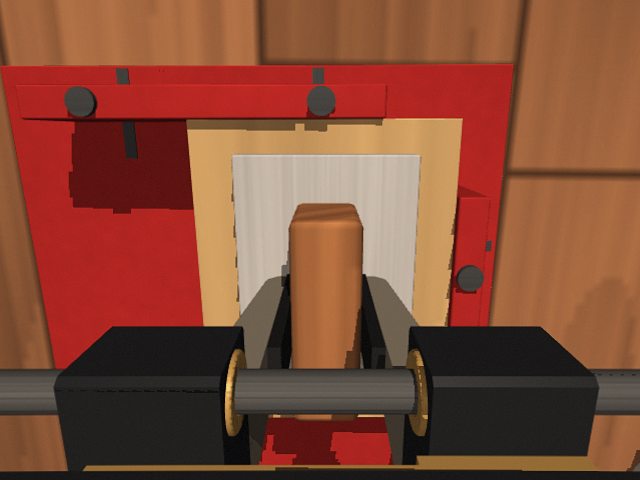

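The plate sits flat and centred on the pile at (326,240), with contact at the expected height. Releasing.

Run:
```python
from h import *
grip(0.55); robot.hold(0.1)
p=robot.observe()["tcp_pos"]
robot.servo_line((p[0],p[1],140),feed=100)
robot.movep((480,60,230),down(0.0)); robot.hold(0.2)
for n in ("top","scene"):
    im=viewer.read_camera(n); ci=viewer.camera_info(n)
    b=(160,290,190,340) if n=="top" else (210,340,320,480)
    cv2.imwrite(f"pics/z{n}.png",cv2.resize(im[b[0]:b[1],b[2]:b[3],::-1],None,fx=4.5,fy=4.5,interpolation=cv2.INTER_CUBIC))
    for q in ("weight","board4"):
        for r in viewer.pinpoint(q,n)[:1]: w=toworld(ci,r["at"]);print(n,q,round(r["confidence"],2),w.round(1),w2t(w).round(1))
print(robot.observe()["t"])
```

```text
top weight 0.98 [610.9 191.5  45.8] [41.9 50.3]
top board4 0.9 [ 718.9 -131.7    2.2] [ 145.5 -274.3]
scene weight 0.66 [614.3 186.2  51.6] [45.3 45. ]
scene board4 0.97 [611.6 188.6  37.3] [42.5 47.5]
51.6667
```

View pics/ztop.png

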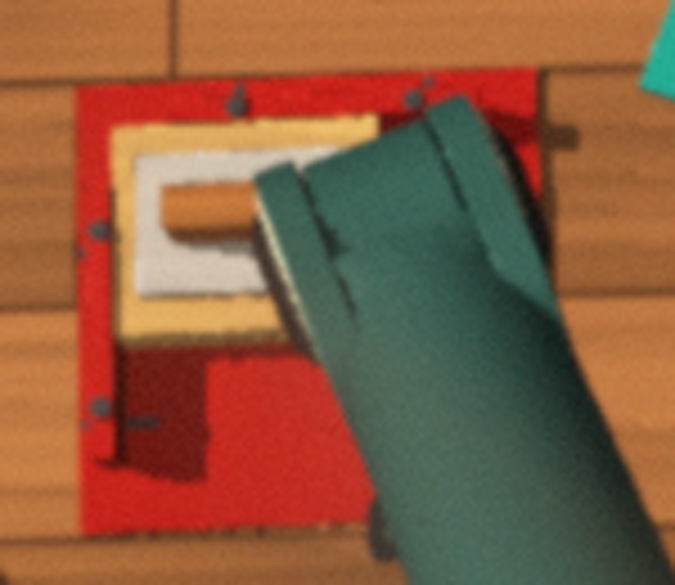

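View pics/zscene.png

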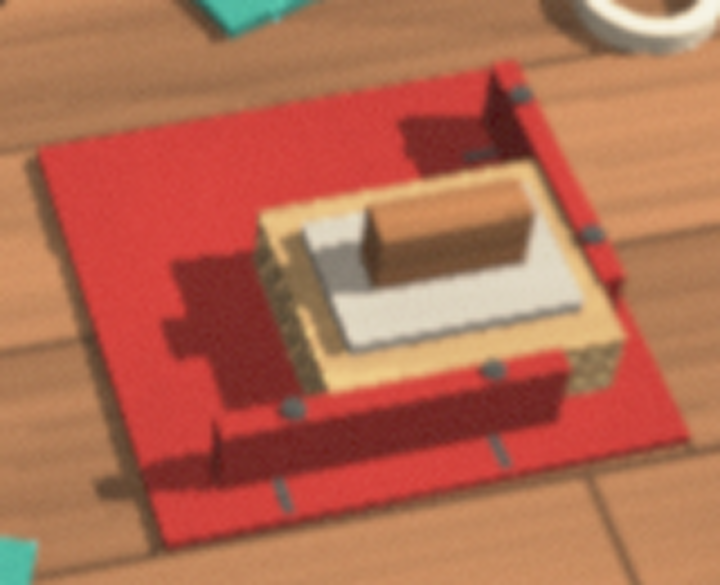

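The weight stands flat in the middle of the pile (scene crop, around (450,270)), the pile edges are still flush, and the robot is clear of everything. Handing in.

Run:
```python
from cell import robot
print(robot.job_done())
```

```text
the job is handed in; nothing more can be done
None
```

I squared the pile against the two stops with alternating two-finger taps, then set the weight on the middle, let go and handed in. The robot clock read about 52 s of the 67 s allowed.

- **Squaring:** I tapped three times toward the far stop and twice toward the left stop, with at most about 14 N read at the wrist. The final taps stopped at the same places within 0.1 mm: x -27.8 mm and y -41.5 mm in the tray frame. The camera views showed the side faces in line.
- **Weight:** It touched down at the expected height with about 4 N. It looked flat and central, and the pile looked flush after release.
- **Last checks:** In the scene view the network put the weight about 4 mm from the top board's centre.
- **Where they disagreed:** The top view put the weight about 6 mm from the pile centre worked out from the stops. Its "board4" report was the turquoise look-alike, because the arm partly hid the pile, so I ignored it.
- **Not measured:** I judged the final flushness by eye and by the repeated stops, not by measuring each board. I kept clear of the notebook, tape, phone and eraser but did not re-measure their positions at the end.

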